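# Gauge a maple strip with the trigger-operated bench thickness gauge

## Robot

A 6-joint arm with a two-finger parallel gripper is mounted at the origin on a cart in front of the work surface, level with it; the furniture and walls round the work are solid. World frame = base frame: x ahead of the robot, y to its left, z up, the work surface at z = 0. Lengths are in mm, angles in rad, forces in N, time in s.
With the tool pointing down it reaches from about 300 to 750 mm from the base axis. Payload 8.5 kg.
Tool frame: the origin (TCP) lies at the very end of the fingers, on their centre line; the grasp point (between the pads) lies 19 mm behind it (r.grasp_offset is the z of the grasp point in the tool frame, in mm); z points along the fingers, y is the direction in which the jaws open and shut (so a half turn about z gives the same grasp; the last joint's range is limited). The gripper opens to 88 mm and grips with 3 to 60 N. Pads are 18 mm wide; open, the fingers measure 123 mm over their backs; the gripper's body (75 mm by 187 mm) begins 45 mm behind the grasp point.
Start: joints at [-1.53, 0.381, 1.297, -0, 1.464, -0.215], TCP at [139.156, -532.087, 238.748] pointing down, gripper open.
Joint ranges: [-3.11, 3.11], [-0.89, 2.33], [0.22, 2.48], [-1.42, 4.56], [0.17, 2.85], [-2.88, 2.88]. Speed limits (rad/s): [2.39, 2.39, 3.14, 3.14, 3.14, 3.14].

## Interface

Orientations are given as [roll, pitch, yaw] about the fixed x, y, z axes, in that order (R = Rz(yaw) Ry(pitch) Rx(roll)).
In Python, from plant import r gives the robot as it stands. The module is installed in compiled form; this text tells all that it offers.
- The arm moves only by the tool jog_arm, never from a script. Its arguments are lists of equal length, an entry for each row: "slide": the shift along the tool's x, y, z in cm, a list of three; "rotation": the turn, a rotation vector about the tool's x, y, z in rad, a list of three; "claw": the gripper's target within -1 to 1 (shut at 1, half-way at 0, fully open at -1). In form: {"slide": [[tx, ty, tz], ...], "rotation": [[wx, wy, wz], ...], "claw": [claw, ...]}. A call has 1 to 12 rows; each row is the pose to reach, as a shift and turn from the pose commanded when the call began, along the tool's axes at that moment; what a row does not reach only later rows make up. A row lasts 1/12 s, in which the tool goes at most 41.7 mm and 7.16 degrees, less where a joint would pass 70% of its speed; a pose out of reach is approached as far as the arm can. A call with a gripper value outside its range is refused whole. The fingers move at their own pace and stop on an object; the grip force is fixed at half the most. Time passes only in rows, so rows that repeat a pose let the fingers close. It gives the time, the measured TCP pose, the force and the opening at its end, in the units of the state.
- r.observe(): the state, without advancing time (a new reading comes with each control period).
- r.get_image(name): name is "scene" or "top" or "wrist"; returns a dict with "image" (384x512x3 uint8, red, green, blue), "fx", "fy", "cx", "cy" (pixels), "rvec" (rotation vector, rad) and "tvec" (3), from world to camera coordinates, as OpenCV has them. Camera axes: x right, y down, z forward; pixel columns grow to the right and rows downward; lengths in mm; the calibration is good to about 2 mm. A picture is of the moment at which its call begins. There is no depth.
- r.close_job(): hands the job in, once; it reports no verdict.
The state is a dict: "time_s": time; "joint_positions": joint angles; "joint_vel": joint speeds; "joint_torque": joint torques, N m; "position": TCP position; "tcp_rot": TCP orientation; "wrist_force": force on the tool from outside, world axes, zero at the start; "torque": the same for the moment, N m; "finger_gap": finger opening in mm.
Only numpy, scipy, OpenCV 4.12 (cv2) and the standard library are available. Lean on these libraries where they do the work, as an engineer would, in place of code of your own. Each camera call takes 0.05 s, during which the arm holds its last target.

## Task

Check the thickness of the long pale wooden strip in the bench gauge: lay it flat on the gauge's base plate and slide it lengthwise under the foot, between the two side guides, until its end is up against the back stop. Then let go of it, squeeze the gauge's trigger fully against the spring so the foot comes down on the strip, keep it squeezed for about a second, and let the trigger spring back; leave the strip in place in the gauge and do not disturb the sanding block, glue bottle or tape measure.

Things in the scene. Friction and masses are not known exactly. Their poses are not given: they have to be found in the camera images.
- gauge: Grey bench thickness gauge, fixed. Origin: on the bench top (z=0) on the foot's axis; z up, x toward its column (away from the robot at yaw 0), y to its left. Base plate 12 mm thick, x -130..+115 mm, y +-60 mm. The strip enters from -x; when home its centre is at x=-65 mm, y=0
- stop_face (a point): Front face of the steel back stop, at mid width, at plate height (gauge x=+30, y=0, z=12 mm); axes as the gauge's. Stop 70 mm wide, 26 mm high. Two side guides, bars 10 mm high on the plate, run from it to gauge x=-20 mm with inner faces at y=+-26 mm, then flare to about +-34 mm at x=-43 mm
- head_mid (a point): Centre of the overhanging head (gauge x=+43, y=0, z=117 mm); axes as the gauge's. It spans gauge x -20..+105 mm, y +-22 mm, z 95..140 mm, with a bush down to z=88 mm over the foot; rod and scale rise to z=200 mm. The handle (grip and trigger) sticks out from it to -y at z=115 mm
- grip_mid (a point): Point on the axis of the fixed round black grip (22 mm diameter, along the gauge's y, from y=-50 to -170 mm at x=+50 mm, z=115 mm), at gauge y=-107 mm, where to squeeze. Axes as the gauge's. Nothing but the bench beneath it
- trigger_pad (a point): Point in the middle of the steel trigger bar (12 mm thick, 18 mm tall, about 115 mm long), 65 mm from its pivot, beside grip_mid on the grip's -x side. The bar's upright pivot is at gauge x=+30, y=-42 mm; the trigger swings level toward the grip (+x). Open, grip and trigger measure about 55 mm over all at this point; fully squeezed, 37 mm. Axes as the gauge's when the trigger is open
- trigger (a joint): Trigger angle, rad: 0 = sprung fully open, 0.28 = fully squeezed (then parallel to the grip). Springs back when let go; about 12 N at trigger_pad squeezes it fully
- foot_face (a point): Centre of the underside of the gauge's round foot (24 mm diameter); squeezing the trigger lowers it up to 34 mm, or until it rests on the part
- foot (a joint): How far the part holds the sprung foot up in its carriage, m: 0 = foot hangs free, about 0.012 with the trigger fully squeezed on the 30 mm strip
- strip: Loose pale planed maple strip, 190 mm long (x), 44 mm wide (y), 30 mm thick (z), 0.17 kg. Origin: centre of its underside. Either end may go first
- strip_mid (a point): Centre of the strip's volume, 15 mm above its underside
- sanding_block: Brown sanding block, 95 mm (y) x 61 mm (x) x 25 mm, lying loose; origin at the centre of its underside. Leave alone
- glue_bottle: Standing pale glue bottle, 66 mm diameter, 205 mm tall; origin at the centre of its underside. Leave alone
- tape_measure: Yellow tape measure standing on the bench, 36 x 85 x 60 mm; origin under its middle. Leave alone

How it is judged:
By the outcome, as a careful person would: the job done as asked, in the order asked, and still so for the second after the job is handed in, with the robot touching nothing.
It also fails if it takes over 61 s, if anything falls off the work surface, if the arm or the gripper's body presses on something with over 40 N, if the wrist force passes 120 N, or if a joint passes its speed limit or range.

## Working session

There is one attempt and no reset: what is moved stays moved. The work goes in short steps, Python scripts to look and compute and a tool call to move; the robot and the scene stay as the last step left them, time stands still between calls to the robot, and variables do not carry over. Pictures are saved under pics/ and viewed, and the job is handed in when it is done.

Besides the shell and the picture viewer there is one more tool, called after "Request:" as name(argument=value, ...) on one line, values as JSON. jog_arm: Moves the arm, as the interface text tells. Its arguments: {"type":"object","properties":{"slide":{"type":"array"},"rotation":{"type":"array"},"claw":{"type":"array"}},"required":["slide","rotation","claw"]}

```bash
mkdir -p pics; cat > h.py <<'E'
import numpy as np, cv2
from scipy.spatial.transform import Rotation as R
from plant import r
def pic(name,fn):
    d=r.get_image(name); cv2.imwrite('pics/'+fn,cv2.cvtColor(d['image'],cv2.COLOR_RGB2BGR))
    np.savez('pics/'+fn[:-4]+'.npz',**d); return d
def ray(d,u,v,z):
    Rm=cv2.Rodrigues(np.array(d['rvec'],float))[0]; t=np.array(d['tvec'],float).ravel()
    c=-Rm.T@t; q=Rm.T@np.array([(u-d['cx'])/d['fx'],(v-d['cy'])/d['fy'],1.])
    return c+q*(z-c[2])/q[2]
def proj(d,P):
    return cv2.projectPoints(np.array(P,float).reshape(-1,3),np.array(d['rvec'],float),np.array(d['tvec'],float),np.array([[d['fx'],0,d['cx']],[0,d['fy'],d['cy']],[0,0,1]],float),None)[0].reshape(-1,2)
def load(fn): 
    z=np.load('pics/'+fn); return {k:z[k] if z[k].ndim else float(z[k]) for k in z}
E
python3 - <<'E'
from h import *
for n in ['scene','top','wrist']:
    d=pic(n,n+'0.png'); Rm=cv2.Rodrigues(np.array(d['rvec'],float))[0]; print(n,d['fx'],-Rm.T@np.array(d['tvec'],float).ravel())
print(r.observe())
E
```

```text
scene 490.3123057538851 [-232.46012467 1071.4824532   747.31557128]
top 414.5045624203701 [ 365.67744363  -41.54064626 1217.56420142]
wrist 318.5474254741264 [ 216.55472983 -511.77610496  384.08668865]
{'time_s': 0.15, 'joint_positions': array([-1.53030555e+00,  3.81026839e-01,  1.29798603e+00, -8.11946111e-06,
        1.46356673e+00, -2.15274027e-01]), 'joint_vel': array([-0.00017899, -0.00157688, -0.00485352, -0.00114637, -0.00089318,
       -0.00083259]), 'joint_torque': array([ 2.35574502e-03, -4.38081229e+01, -2.24616838e+01,  7.13390345e-02,
        3.43211414e-02, -8.27238796e-05]), 'position': array([ 139.1437336 , -531.91348645,  238.32127391]), 'tcp_rot': array([-3.14062677e+00, -2.02940643e-04,  2.55765577e-01]), 'wrist_force': array([-0.30477182, -0.30141974,  0.49822959]), 'torque': array([ 0.02560805,  0.04783205, -0.00689329]), 'finger_gap': 88.4391044108061}
```

View pics/scene0.png

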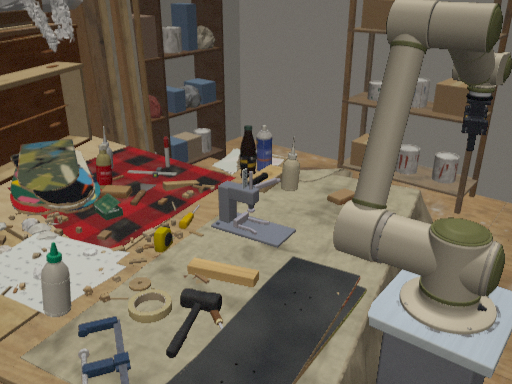

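View pics/top0.png

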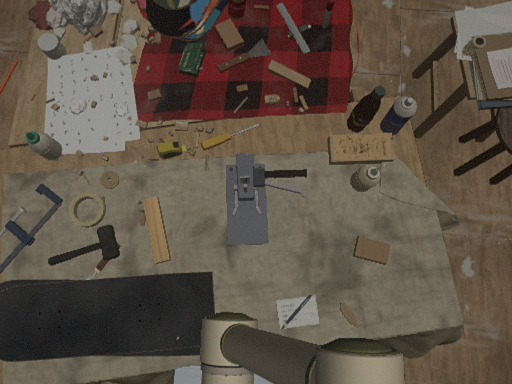

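View pics/wrist0.png

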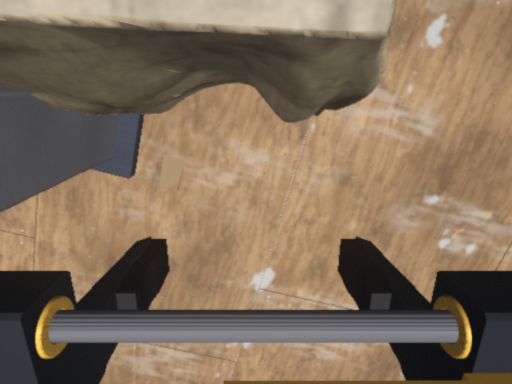

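The top view shows the strip at about (157,230), the gauge plate at about (247,200) with its handle at (285,180), the bottle at (368,178), the sanding block at (373,250) and the tape at (170,148). I'll zoom in next.

```bash
python3 - <<'E'
from h import *
im=cv2.imread('pics/top0.png')
cv2.imwrite('pics/top0g.png',cv2.resize(im[140:260,215:315],None,fx=6,fy=5,interpolation=cv2.INTER_CUBIC)[:600])
cv2.imwrite('pics/top0s.png',cv2.resize(im[185:275,130:190],None,fx=6,fy=6,interpolation=cv2.INTER_CUBIC))
d=load('top0.npz')
print('tape',ray(d,170,148,30),'bottle',ray(d,368,178,100))
E
```

```text
tape [761.30523813 237.08853599  30.        ] bottle [ 688.44191488 -340.43945341  100.        ]
```

View pics/top0g.png

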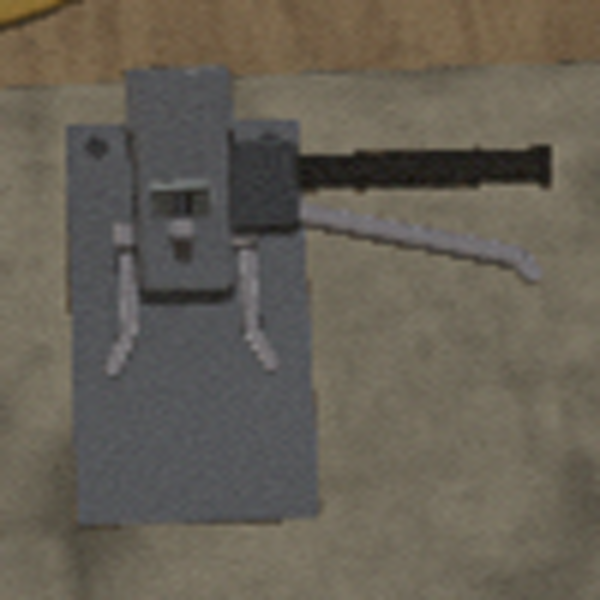

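View pics/top0s.png

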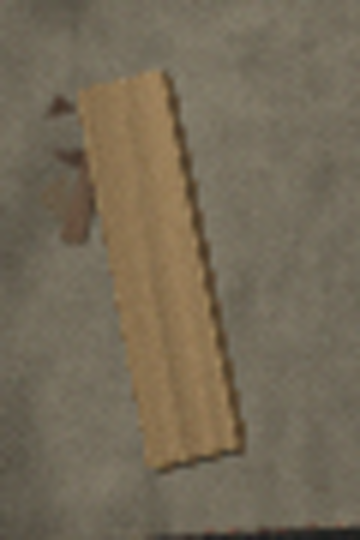

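```bash
python3 - <<'E'
from h import *
d=load('top0.npz')
def fit(pxw,model):
    A=np.array(model,float);B=np.array(pxw)[:,:2]
    a=A-A.mean(0);b=B-B.mean(0)
    yaw=np.arctan2((a[:,0]*b[:,1]-a[:,1]*b[:,0]).sum(),(a*b).sum())
    c,s=np.cos(yaw),np.sin(yaw);M=np.array([[c,-s],[s,c]])
    o=B.mean(0)-M@A.mean(0); print('o',o,'yaw',yaw,'res',(B-(A@M.T+o)).round(1).tolist()); return o,yaw
P=[ray(d,215+(X+.5)/6-.5,140+(Y+.5)/5-.5,12) for X,Y in [(67,126),(299,121),(318,515),(80,523)]]
og,yg=fit(P,[(115,60),(115,-60),(-130,-60),(-130,60)])
P=[ray(d,130+(X+.5)/6-.5,185+(Y+.5)/6-.5,30) for X,Y in [(80,90),(165,70),(240,452),(156,470)]]
os_,ys=fit(P,[(95,22),(95,-22),(-95,-22),(-95,22)])
# check in scene
def box(o,yaw,x0,x1,y0,y1,z):
    c,s=np.cos(yaw),np.sin(yaw);M=np.array([[c,-s],[s,c]])
    return [list(o+M@p)+[z] for p in np.array([(x0,y0),(x1,y0),(x1,y1),(x0,y1)],float)]
sc=load('scene0.npz')
for n,dd in (('scene0',sc),('top0',d)):
    im=cv2.imread(f'pics/{n}.png');k=4
    big=cv2.resize(im,None,fx=k,fy=k,interpolation=cv2.INTER_CUBIC)
    for bx in (box(og,yg,-130,115,-60,60,12),box(os_,ys,-95,95,-22,22,30),box(og,yg,-20,105,-22,22,140),box(og,yg,39,61,-170,-50,115)):
        p=((proj(dd,bx)+.5)*k-.5).astype(int); cv2.polylines(big,[p],True,(0,255,0),1)
    if n=='scene0': big=big[640:1160,720:1320]
    else: big=big[560:1110,500:1260]
    cv2.imwrite(f'pics/{n}_fit.png',big)
E
```

```text
o [619.47603878  -3.93893498] yaw 0.10535815855601925 res [[-1.9, -1.5], [-3.3, 1.1], [2.6, 2.6], [2.6, -2.2]]
o [513.55278037 248.75630229] yaw 0.31299534343750285 res [[0.3, -0.7], [-0.4, 0.9], [-1.1, 1.5], [1.3, -1.7]]
```

View pics/scene0_fit.png

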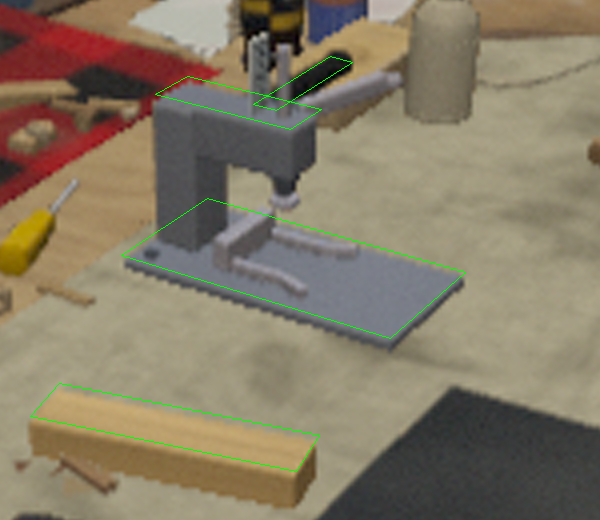

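View pics/top0_fit.png

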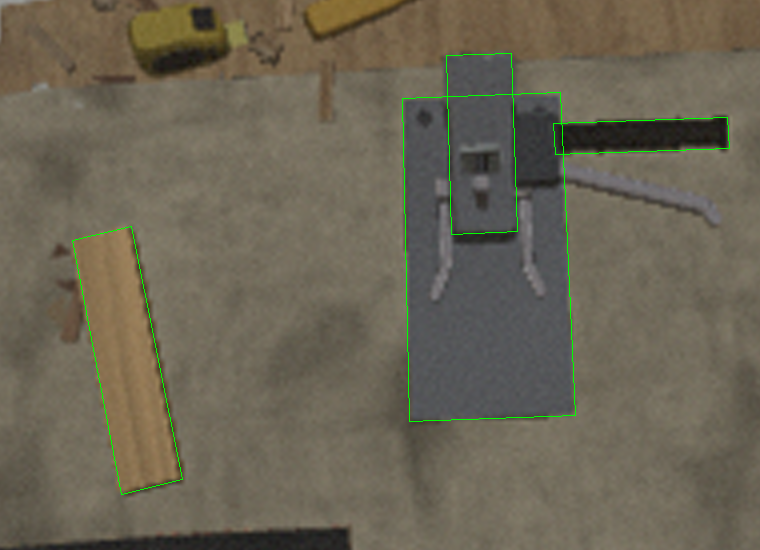

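The overlays agree with the image to a few mm. Next I'll move to a point where the wrist camera sees both the gauge and the strip.

```bash
cat >> h.py <<'E'
def go(x,y,z,yaw,verbose=True):
    o=r.observe(); p=np.array(o['position']); Rc=R.from_euler('xyz',o['tcp_rot'])
    Rt=R.from_euler('xyz',[np.pi,0,yaw]); s=Rc.inv().apply(np.array([x,y,z])-p)/10
    w=(Rc.inv()*Rt).as_rotvec()
    print('t',round(o['time_s'],2),'pos',p.round(1),'rot',np.round(o['tcp_rot'],3),'F',np.round(o['wrist_force'],1),'gap',round(o['finger_gap'],1),'q1,6',np.round(o['joint_positions'][[0,5]],2))
    print('slide',s.round(2),'rot',w.round(3),'rows',np.ceil(np.linalg.norm(s)/4.17),np.ceil(np.degrees(np.linalg.norm(w))/7.16))
def g2w(g,G): # G=(x,y,yaw)
    c,s=np.cos(G[2]),np.sin(G[2]); return np.array([G[0]+c*g[0]-s*g[1],G[1]+s*g[0]+c*g[1],g[2]])
E
python3 - <<'E'
from h import *
go(470,120,245,0.105)
E
```

```text
t 0.15 pos [ 139.1 -531.9  238.3] rot [-3.141 -0.     0.256] F [-0.3 -0.3  0.5] gap 88.4 q1,6 [-1.53 -0.22]
slide [ 48.5  -54.7   -0.61] rot [-0.001 -0.     0.151] rows 18.0 2.0
```

Request:
jog_arm(slide=[[48.5, -54.7, -0.6], [48.5, -54.7, -0.6], [48.5, -54.7, -0.6], [48.5, -54.7, -0.6], [48.5, -54.7, -0.6], [48.5, -54.7, -0.6], [48.5, -54.7, -0.6], [48.5, -54.7, -0.6], [48.5, -54.7, -0.6], [48.5, -54.7, -0.6], [48.5, -54.7, -0.6], [48.5, -54.7, -0.6]], rotation=[[0, 0, 0.151], [0, 0, 0.151], [0, 0, 0.151], [0, 0, 0.151], [0, 0, 0.151], [0, 0, 0.151], [0, 0, 0.151], [0, 0, 0.151], [0, 0, 0.151], [0, 0, 0.151], [0, 0, 0.151], [0, 0, 0.151]], claw=[-1, -1, -1, -1, -1, -1, -1, -1, -1, -1, -1, -1])

```text
time_s: 1.15
position: [365.7, -84.2, 243.0]
tcp_rot: [3.141, -0.0, 0.104]
wrist_force: [2.1, -1.4, 0.7]
finger_gap: 88.2
```

```bash
python3 - <<'E'
from h import *
go(470,120,245,0.105)
E
```

```text
t 1.15 pos [365.7 -84.2 243. ] rot [ 3.141 -0.     0.104] F [ 2.1 -1.4  0.7] gap 88.2 q1,6 [-0.54  0.92]
slide [ 12.5  -19.22  -0.2 ] rot [ 0.    -0.    -0.001] rows 6.0 1.0
```

Request:
jog_arm(slide=[[10.5, -16, -0.2], [10.5, -16, -0.2], [10.5, -16, -0.2], [10.5, -16, -0.2], [10.5, -16, -0.2], [10.5, -16, -0.2], [10.5, -16, -0.2], [10.5, -16, -0.2]], rotation=[[0, 0, 0], [0, 0, 0], [0, 0, 0], [0, 0, 0], [0, 0, 0], [0, 0, 0], [0, 0, 0], [0, 0, 0]], claw=[-1, -1, -1, -1, -1, -1, -1, -1])

```text
time_s: 1.82
position: [452.7, 83.4, 244.6]
tcp_rot: [3.141, 0.001, 0.105]
wrist_force: [-0.1, -0.5, 0.8]
finger_gap: 88.0
```

```bash
python3 - <<'E'
from h import *
go(470,120,245,0.105)
pic('wrist','w1.png'); pic('top','t1.png')
E
```

```text
t 1.82 pos [452.7  83.4 244.6] rot [3.141e+00 1.000e-03 1.050e-01] F [-0.1 -0.5  0.8] gap 88.0 q1,6 [-0.08  1.39]
slide [ 2.1  -3.46 -0.04] rot [ 0.     0.001 -0.   ] rows 1.0 1.0
```

View pics/w1.png

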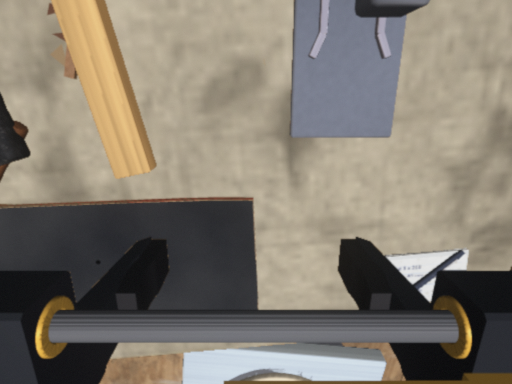

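The wrist view shows the plate's front edge from (292,136) to (391,136), the guides at about (320,40) and (383,35), and the strip's near end at (120,178) to (156,167).

```bash
python3 - <<'E'
from h import *
d=load('w1.npz')
im=cv2.imread('pics/w1.png')
c=im[0:180,30:430]; cv2.imwrite('pics/w1c.png',cv2.resize(c,None,fx=2,fy=3,interpolation=cv2.INTER_CUBIC))
for u,v in [(292,136),(391,136)]: print(ray(d,u,v,12))
for u,v in [(120,178),(156,167)]: print(ray(d,u,v,30))
G=(619.5,-3.9,.105)
print(g2w((-130,60,12),G),g2w((-130,-60,12),G))
E
```

```text
[483.65124985  40.10664969  12.        ]
[495.85022054 -76.20869931  12.        ]
[416.4168948  236.22044106  30.        ]
[434.10569227 194.35748324  30.        ]
[483.92753671  42.14462182  12.        ] [496.50439697 -77.19448571  12.        ]
```

View pics/w1c.png

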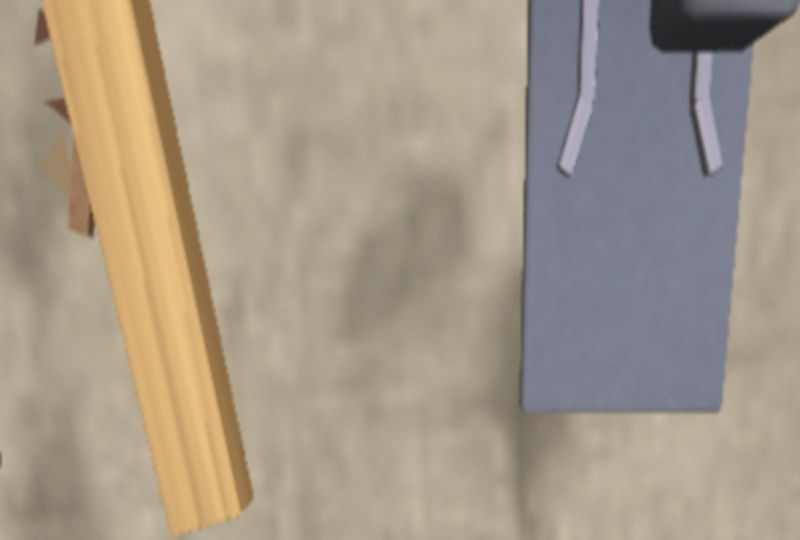

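```bash
python3 - <<'E'
from h import *
go(456.5,230.3,70,0.313)
E
```

```text
t 1.92 pos [452.7  82.9 244.9] rot [3.141 0.    0.103] F [0.1 0.3 0.6] gap 87.9 q1,6 [-0.08  1.39]
slide [  1.9  -14.63  17.49] rot [ 0.    0.   -0.21] rows 6.0 2.0
```

Request:
jog_arm(slide=[[1.9, -14.6, 8], [1.9, -14.6, 17.5], [1.9, -14.6, 17.5], [1.9, -14.6, 17.5], [1.9, -14.6, 17.5], [1.9, -14.6, 17.5], [1.9, -14.6, 17.5], [1.9, -14.6, 17.5], [1.9, -14.6, 17.5]], rotation=[[0, 0, -0.21], [0, 0, -0.21], [0, 0, -0.21], [0, 0, -0.21], [0, 0, -0.21], [0, 0, -0.21], [0, 0, -0.21], [0, 0, -0.21], [0, 0, -0.21]], claw=[-1, -1, -1, -1, -1, -1, -1, -1, -1])

```text
time_s: 2.67
position: [457.6, 230.0, 71.2]
tcp_rot: [3.141, -0.002, 0.313]
wrist_force: [0.1, -0.7, 0.6]
finger_gap: 88.1
```

```bash
python3 - <<'E'
from h import *
go(456.5,230.3,5,0.313)
pic('wrist','w2.png')
E
```

```text
t 2.67 pos [457.6 230.   71.2] rot [ 3.141e+00 -2.000e-03  3.130e-01] F [ 0.1 -0.7  0.6] gap 88.1 q1,6 [0.23 1.49]
slide [-0.1  -0.07  6.62] rot [ 0.    -0.002  0.   ] rows 2.0 1.0
```

View pics/w2.png

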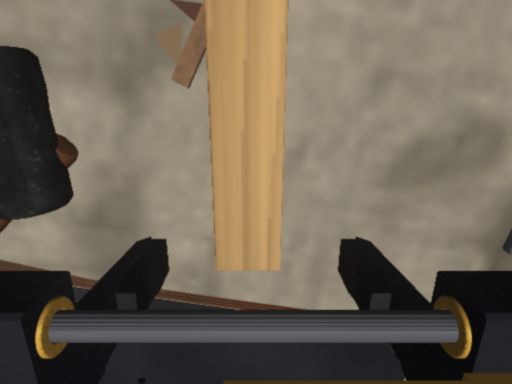

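The strip is aligned with the jaws. Its near end runs from (217,271) to (281,271), and the finger midline is at u≈254.

```bash
python3 - <<'E'
from h import *
d=load('w2.npz')
P=np.array([ray(d,u,v,30) for u,v in [(217,271),(281,271),(207,20),(288,20)]]);print(P.round(1))
m0=(P[0]+P[1])/2;m1=(P[2]+P[3])/2;e=m1-m0;print('yaw',np.arctan2(e[1],e[0]),'end',m0)
y=np.arctan2(e[1],e[0]);print('centre',m0[:2]+95*np.array([np.cos(y),np.sin(y)]),'widths',np.linalg.norm(P[0]-P[1]),np.linalg.norm(P[2]-P[3]))
g=m0[:2]+35*np.array([np.cos(y),np.sin(y)]);print(g); go(*g,5,y)
E
```

```text
[[415.3 241.8  30. ]
 [428.5 200.9  30. ]
 [558.6 288.2  30. ]
 [571.8 247.8  30. ]]
yaw 0.3145707350451358 end [421.89516599 221.37978907  30.        ]
centre [512.23344803 250.77357749] widths 43.01802392904593 42.52556288328385
[455.17769095 232.20907954]
t 2.72 pos [457.7 230.   71.5] rot [ 3.141e+00 -3.000e-03  3.130e-01] F [ 1.2 -0.1 -0.5] gap 88.0 q1,6 [0.23 1.49]
slide [-0.19 -0.29  6.65] rot [ 0.    -0.003 -0.001] rows 2.0 1.0
```

Request:
jog_arm(slide=[[-0.2, -0.25, 3.5], [-0.2, -0.25, 6.6], [-0.2, -0.25, 6.6], [-0.2, -0.25, 6.6], [-0.2, -0.25, 6.6], [-0.2, -0.25, 6.6], [-0.2, -0.25, 6.6], [-0.2, -0.25, 6.6], [-0.2, -0.25, 6.6], [-0.2, -0.25, 6.6], [-0.2, -0.25, 6.6]], rotation=[[0, 0, 0], [0, 0, 0], [0, 0, 0], [0, 0, 0], [0, 0, 0], [0, 0, 0], [0, 0, 0], [0, 0, 0], [0, 0, 0], [0, 0, 0], [0, 0, 0]], claw=[-1, -1, -1, -1, 1, 1, 1, 1, 1, 1, 1])

```text
time_s: 3.63
position: [454.1, 232.8, 4.0]
tcp_rot: [3.142, -0.0, 0.315]
wrist_force: [0.8, -1.4, 3.0]
finger_gap: 43.7
```

```bash
python3 - <<'E'
from h import *
pic('wrist','w3.png')
go(455,232,65,0.105)
E
```

```text
t 3.68 pos [454.  232.9   4. ] rot [ 3.142 -0.     0.315] F [-1.1  0.   1.9] gap 43.6 q1,6 [0.24 1.5 ]
slide [ 0.06  0.11 -6.1 ] rot [-0.   -0.    0.21] rows 2.0 2.0
```

View pics/w3.png

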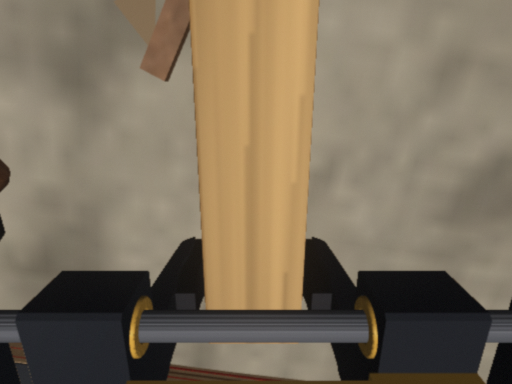

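Gripped, with a gap of 43.7 mm. Next I'll lift and carry the strip to the pre-insert pose.

```bash
python3 - <<'E'
from h import *
go(420,232,60,0.315)
go(400,-27,60,0.105)
E
```

```text
t 3.68 pos [454.  232.9   4. ] rot [ 3.142 -0.     0.315] F [-1.1  0.   1.9] gap 43.6 q1,6 [0.24 1.5 ]
slide [-3.26 -0.97 -5.6 ] rot [ 0. -0. -0.] rows 2.0 1.0
t 3.68 pos [454.  232.9   4. ] rot [ 3.142 -0.     0.315] F [-1.1  0.   1.9] gap 43.6 q1,6 [0.24 1.5 ]
slide [-13.19  23.03  -5.6 ] rot [-0.   -0.    0.21] rows 7.0 2.0
```

Request:
jog_arm(slide=[[0, 0, -3], [-3.3, -1, -5.6], [-6, 2, -5.6], [-8, 6, -5.6], [-9, 9.5, -5.6], [-10, 13, -5.6], [-11, 16.5, -5.6], [-12, 20, -5.6], [-13.2, 23, -5.6], [-13.2, 23, -5.6], [-13.2, 23, -5.6], [-13.2, 23, -5.6]], rotation=[[0, 0, 0], [0, 0, 0], [0, 0, 0.07], [0, 0, 0.14], [0, 0, 0.21], [0, 0, 0.21], [0, 0, 0.21], [0, 0, 0.21], [0, 0, 0.21], [0, 0, 0.21], [0, 0, 0.21], [0, 0, 0.21]], claw=[1, 1, 1, 1, 1, 1, 1, 1, 1, 1, 1, 1])

```text
time_s: 4.68
position: [399.4, -26.3, 59.7]
tcp_rot: [-3.141, 0.001, 0.104]
wrist_force: [-0.4, -0.2, -1.5]
finger_gap: 44.4
```

```bash
python3 - <<'E'
from h import *
d=pic('wrist','w4.png'); pic('scene','s4.png')
go(400,-27,60,0.105)
im=cv2.imread('pics/w4.png'); cv2.imwrite('pics/w4c.png',cv2.resize(im[0:240,100:412],None,fx=2.5,fy=2.5,interpolation=cv2.INTER_CUBIC))
E
```

```text
t 4.78 pos [399.5 -25.7  59.8] rot [-3.141e+00  1.000e-03  1.060e-01] F [ 0.  -0.1 -2.6] gap 43.9 q1,6 [-0.36  1.1 ]
slide [ 0.04  0.14 -0.02] rot [-0.     0.001  0.001] rows 1.0 1.0
```

View pics/w4c.png

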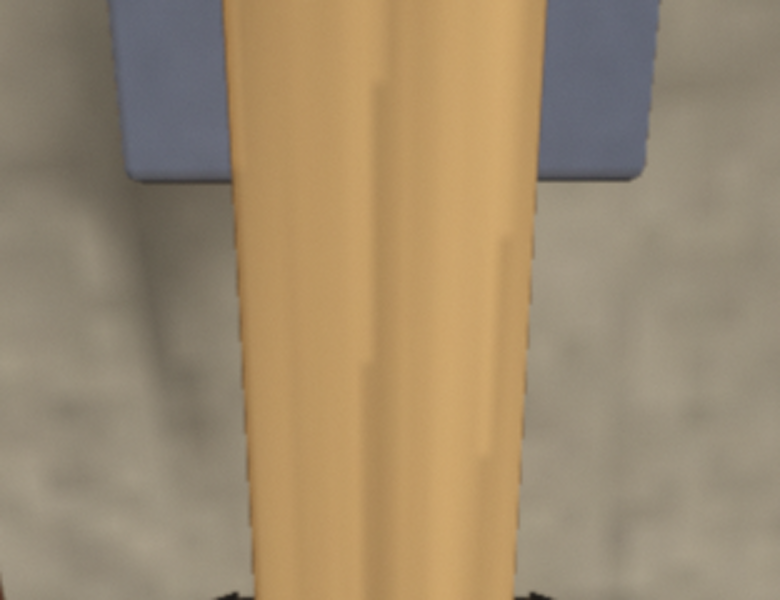

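The view from above shows the strip midline at u≈386 and the plate midline at u≈386 (zoomed crop), at both the top and bottom of the crop. Yaw and y are aligned.

```bash
python3 - <<'E'
from h import *
d=load('w4.npz')
f=lambda X,Y:(100+(X+.5)/2.5-.5,(Y+.5)/2.5-.5)
P=np.array([ray(d,*f(X,Y),12) for X,Y in [(125,180),(648,180),(109,0),(660,0)]]);print(P.round(1),np.linalg.norm(P[0]-P[1]))
m=(P[0]+P[1])/2;e=(P[2]+P[3])/2-m;y=np.arctan2(e[1],e[0]);print('front mid',m,'yaw',y, 'cross',np.arctan2(P[0][0]-P[1][0],-(P[0][1]-P[1][1]))) 
print('G',m[:2]+130*np.array([np.cos(.105),np.sin(.105)]))
# lateral position of TCP relative to plate axis
o=r.observe(); n=np.array([-np.sin(.105),np.cos(.105)]); print('lat', (o['position'][:2]-m[:2])@n, 'long',(o['position'][:2]-m[:2])@np.array([np.cos(.105),np.sin(.105)]))
go(399.5,-26.2,17,.105)
E
```

```text
[[481.7  41.2  12. ]
 [494.1 -77.1  12. ]
 [517.5  44.7  12. ]
 [529.7 -72.1  12. ]] 118.86657264315944
front mid [487.93160456 -17.94558604  12.        ] yaw 0.11736076788387531 cross -3.0373134670671176
G [617.21563772  -4.32065409]
lat 1.5854155251777189 long -88.74959254704125
t 4.78 pos [399.5 -25.7  59.8] rot [-3.141e+00  1.000e-03  1.060e-01] F [ 0.  -0.1 -2.6] gap 43.9 q1,6 [-0.36  1.1 ]
slide [-0.    0.05  4.28] rot [-0.     0.001  0.001] rows 2.0 1.0
```

View pics/s4.png

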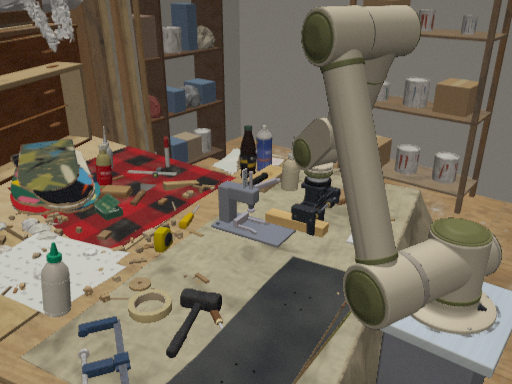

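Request:
jog_arm(slide=[[0, 0.1, 3], [0, 0.1, 4.3], [0, 0.1, 4.3], [0, 0.1, 4.3], [0, 0.1, 4.3]], rotation=[[0, 0, 0], [0, 0, 0], [0, 0, 0], [0, 0, 0], [0, 0, 0]], claw=[1, 1, 1, 1, 1])

```text
time_s: 5.2
position: [400.0, -27.2, 17.4]
tcp_rot: [3.141, -0.0, 0.106]
wrist_force: [-0.8, 0.8, -1.5]
finger_gap: 43.9
```

```bash
python3 - <<'E'
from h import *
go(495.2,-17,16.5,.105)
d=pic('scene','s5.png'); w=pic('wrist','w5.png')
im=cv2.imread('pics/s5.png'); cv2.imwrite('pics/s5c.png',cv2.resize(im[160:260,200:340],None,fx=5,fy=5,interpolation=cv2.INTER_CUBIC))
E
```

```text
t 5.2 pos [400.  -27.2  17.4] rot [ 3.141 -0.     0.106] F [-0.8  0.8 -1.5] gap 43.9 q1,6 [-0.37  1.1 ]
slide [ 9.57 -0.01  0.1 ] rot [ 0.    -0.     0.001] rows 3.0 1.0
```

View pics/s5c.png

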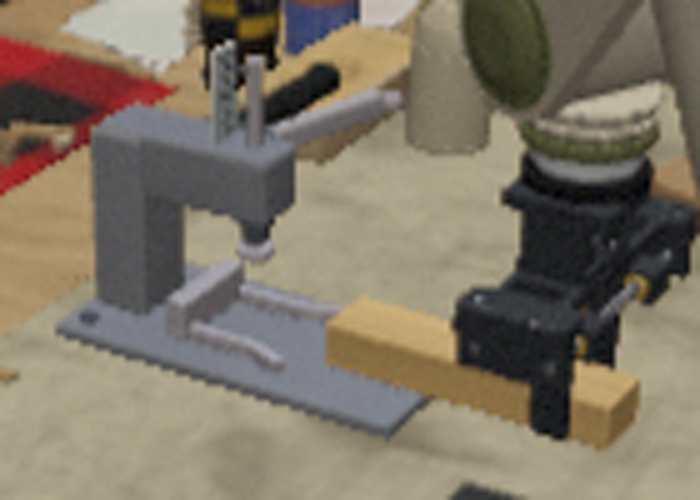

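View pics/w5.png

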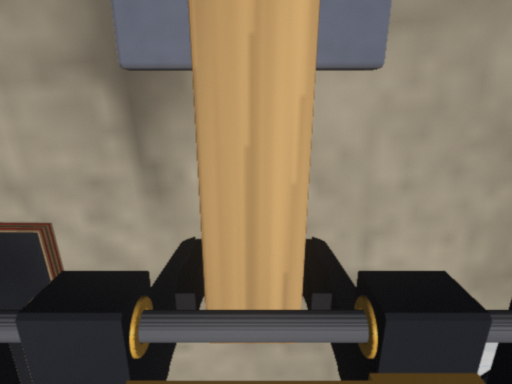

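The strip is just over the plate with its end before the guide flares. Plate mid is at u≈253.5 and strip mid at u≈254.5. Sliding in.

Request:
jog_arm(slide=[[1, 0, 0.08], [2, 0, 0.08], [3, 0, 0.08], [4, 0, 0.08], [5, 0, 0.08], [6, 0, 0.08], [6.7, 0, 0.08], [7.4, 0, 0.08], [7.8, 0, 0.08], [7.8, 0, 0.08]], rotation=[[0, 0, 0], [0, 0, 0], [0, 0, 0], [0, 0, 0], [0, 0, 0], [0, 0, 0], [0, 0, 0], [0, 0, 0], [0, 0, 0], [0, 0, 0]], claw=[1, 1, 1, 1, 1, 1, 1, 1, 1, 1])

```text
time_s: 6.13
position: [478.0, -19.6, 16.2]
tcp_rot: [3.141, -0.001, 0.105]
wrist_force: [-0.1, -0.2, -1.7]
finger_gap: 44.0
```

```bash
python3 - <<'E'
from h import *
go(495.2,-17,16.5,.105)
d=pic('scene','s6.png'); w=pic('wrist','w6.png')
im=cv2.imread('pics/s6.png'); cv2.imwrite('pics/s6c.png',cv2.resize(im[160:260,200:340],None,fx=5,fy=5,interpolation=cv2.INTER_CUBIC))
E
```

```text
t 6.13 pos [478.  -19.6  16.2] rot [ 3.141e+00 -1.000e-03  1.050e-01] F [-0.1 -0.2 -1.7] gap 44.0 q1,6 [-0.29  1.18]
slide [ 1.73 -0.07 -0.03] rot [ 0.    -0.001  0.   ] rows 1.0 1.0
```

View pics/s6c.png

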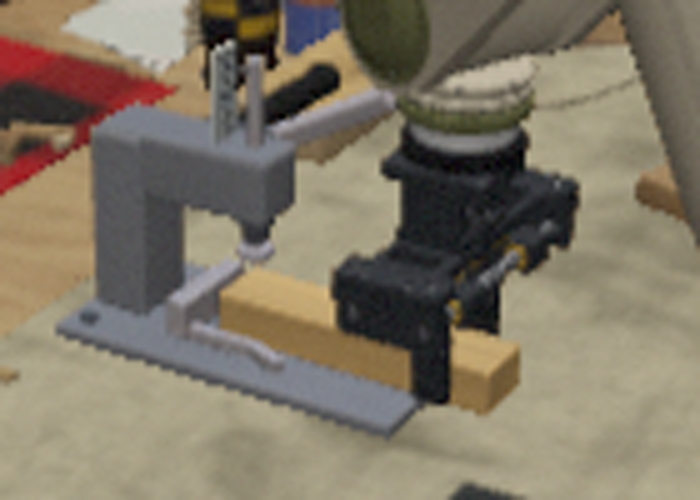

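View pics/w6.png

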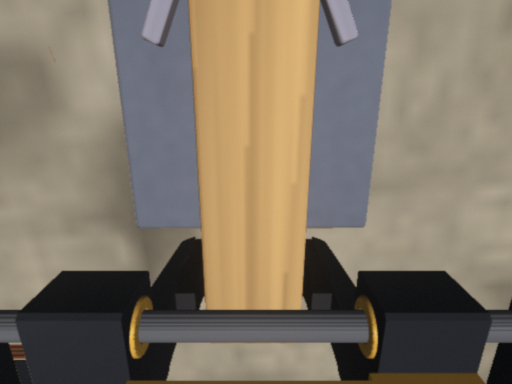

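Request:
jog_arm(slide=[[0.6, 0, 0], [1.1, 0, 0], [1.4, 0, 0], [1.4, 0, 0], [1.4, 0, 0]], rotation=[[0, 0, 0], [0, 0, 0], [0, 0, 0], [0, 0, 0], [0, 0, 0]], claw=[1, 1, 1, 1, 1])

```text
time_s: 6.65
position: [491.5, -18.1, 16.0]
tcp_rot: [3.142, -0.0, 0.105]
wrist_force: [-0.2, -0.1, -0.6]
finger_gap: 43.6
```

Request:
jog_arm(slide=[[0.15, 0, 0], [0.3, 0, 0], [0.4, 0, 0], [0.4, 0, 0]], rotation=[[0, 0, 0], [0, 0, 0], [0, 0, 0], [0, 0, 0]], claw=[1, 1, 1, 1])

```text
time_s: 6.98
position: [492.5, -17.8, 16.0]
tcp_rot: [-3.141, 0.007, 0.105]
wrist_force: [-11.3, -6.2, 7.9]
finger_gap: 43.7
```

Contact with the stop: about 11 N back along the strip. I'll ease off and release.

Request:
jog_arm(slide=[[-0.15, 0, 0], [-0.15, 0, 0], [-0.15, 0, 0], [-0.15, 0, 0], [-0.15, 0, 0], [-0.15, 0, 0], [-0.15, 0, 0], [-0.15, 0, 0]], rotation=[[0, 0, 0], [0, 0, 0], [0, 0, 0], [0, 0, 0], [0, 0, 0], [0, 0, 0], [0, 0, 0], [0, 0, 0]], claw=[1, 1, -1, -1, -1, -1, -1, -1])

```text
time_s: 7.65
position: [494.0, -17.8, 16.1]
tcp_rot: [3.142, -0.0, 0.105]
wrist_force: [-0.3, 1.6, -0.1]
finger_gap: 81.4
```

```bash
python3 - <<'E'
from h import *
d=pic('scene','s7.png'); w=pic('wrist','w7.png'); 
go(492.5,-17.8,140,.105)
im=cv2.imread('pics/s7.png'); cv2.imwrite('pics/s7c.png',cv2.resize(im[160:260,200:340],None,fx=5,fy=5,interpolation=cv2.INTER_CUBIC))
E
```

```text
t 7.75 pos [493.9 -17.9  16.1] rot [ 3.142 -0.     0.105] F [-0.4 -0.5 -0.2] gap 87.5 q1,6 [-0.28  1.19]
slide [ -0.14  -0.02 -12.39] rot [ 0. -0. -0.] rows 3.0 1.0
```

View pics/s7c.png

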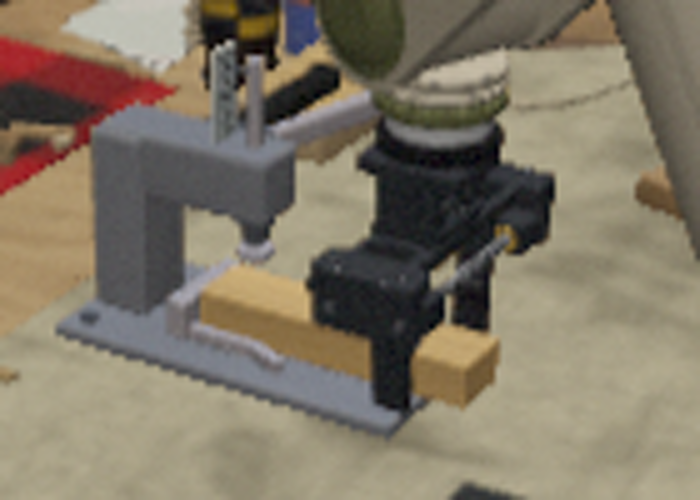

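View pics/w7.png

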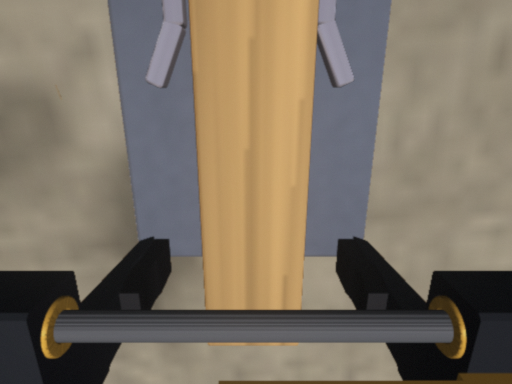

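```bash
python3 - <<'E'
from h import *
w=load('w7.npz');im=cv2.imread('pics/w7.png')
cv2.imwrite('pics/w7c.png',cv2.resize(im[225:375,150:360],None,fx=3.5,fy=3.5,interpolation=cv2.INTER_CUBIC))
a=np.array([np.cos(.105),np.sin(.105)])
for v in (255,256,257): print('plate',v,(ray(w,187,v,12)[:2]@a+ray(w,320,v,12)[:2]@a)/2)
for v in (343,344,345,346): print('rear',v,ray(w,254,v,42)[:2]@a)
E
```

```text
plate 255 485.5441731714323
plate 256 484.94823998288837
plate 257 484.3509883900398
rear 343 455.90148103894586
rear 344 455.3166422998009
rear 345 454.73037016987286
rear 346 454.1426593730151
```

View pics/w7c.png

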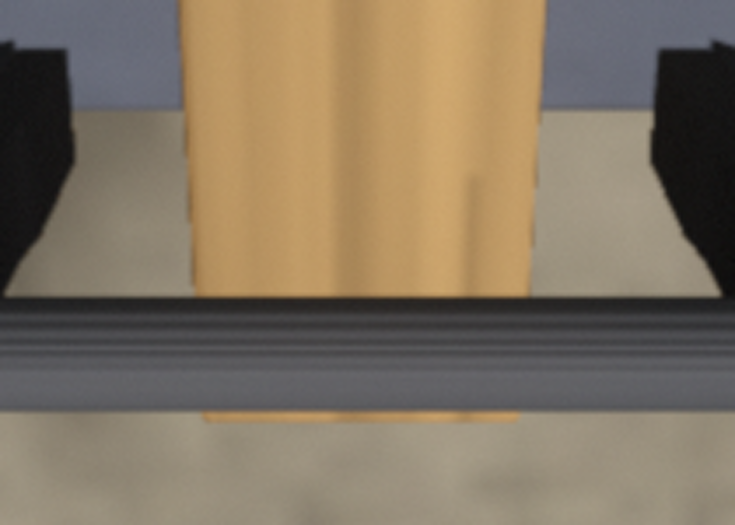

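Rear overhang past the plate edge measures 485.2−454.7 ≈ 30.5 mm (nominal 30), so the strip is home. Next I'll retreat upward and swing over to the handle with a 90° turn.

```bash
python3 - <<'E'
from h import *
G=(619,-4.2,.107)
go(493.9,-17.9,245,.105)
p=g2w((42.5,-107,0),G);print(p)
go(p[0],p[1],245,.107+np.pi/2)
d=load('top0.npz')
for v,z in((165,205),(190,0)): print(ray(d,368,v,z))
E
```

```text
t 7.75 pos [493.9 -17.9  16.1] rot [ 3.142 -0.     0.105] F [-0.4 -0.5 -0.2] gap 87.5 q1,6 [-0.28  1.19]
slide [  0.     0.   -22.89] rot [ 0. -0. -0.] rows 6.0 1.0
[ 672.68410668 -106.0492351     0.        ]
t 7.75 pos [493.9 -17.9  16.1] rot [ 3.142 -0.     0.105] F [-0.4 -0.5 -0.2] gap 87.5 q1,6 [-0.28  1.19]
slide [ 16.86  10.64 -22.89] rot [ 0.    -0.    -1.573] rows 8.0 13.0
[ 692.41474533 -312.11106217  205.        ]
[ 679.78306727 -367.45377718    0.        ]
```

Request:
jog_arm(slide=[[0, 0, -3], [0, 0, -7], [0, 0, -11], [0, 0, -15], [0, 0, -19], [0, 0, -22.9], [2.5, 1.5, -22.9], [5, 3, -22.9], [7.5, 4.5, -22.9], [10, 6, -22.9], [12.5, 7.5, -22.9], [15, 9, -22.9]], rotation=[[0, 0, 0], [0, 0, 0], [0, 0, 0], [0, 0, 0], [0, 0, 0], [0, 0, -0.1], [0, 0, -0.2], [0, 0, -0.3], [0, 0, -0.42], [0, 0, -0.54], [0, 0, -0.66], [0, 0, -0.78]], claw=[-1, -1, -1, -1, -1, -1, -1, -1, -1, -1, -1, -1])

```text
time_s: 8.75
position: [653.5, -92.2, 244.8]
tcp_rot: [-3.141, 0.0, 0.891]
wrist_force: [-0.6, -0.8, -0.7]
finger_gap: 87.9
```

```bash
python3 - <<'E'
from h import *
go(672.7,-106,245,.107+np.pi/2)
E
```

```text
t 8.75 pos [653.5 -92.2 244.8] rot [-3.141  0.     0.891] F [-0.6 -0.8 -0.7] gap 87.9 q1,6 [-0.32  0.36]
slide [ 0.14  2.36 -0.02] rot [-0.    -0.    -0.787] rows 1.0 7.0
```

Request:
jog_arm(slide=[[0, 2, 0], [0.1, 2.2, 0], [0.1, 2.2, 0], [0.1, 2.2, 0], [0.1, 2.2, 0], [0.1, 2.2, 0], [0.1, 2.2, 0], [0.1, 2.2, 0], [0.1, 2.2, 0], [0.1, 2.2, 0]], rotation=[[0, 0, -0.12], [0, 0, -0.24], [0, 0, -0.36], [0, 0, -0.48], [0, 0, -0.6], [0, 0, -0.72], [0, 0, -0.785], [0, 0, -0.785], [0, 0, -0.785], [0, 0, -0.785]], claw=[-1, -1, -1, -1, -1, -1, -1, -1, -1, -1])

```text
time_s: 9.58
position: [670.1, -104.8, 244.9]
tcp_rot: [-3.141, -0.0, 1.668]
wrist_force: [-0.4, 0.8, 0.4]
finger_gap: 88.1
```

```bash
python3 - <<'E'
from h import *
go(672.7,-106,96,.107+np.pi/2)
pic('wrist','w8.png'); d=pic('top','t8.png')
im=cv2.imread('pics/t8.png');cv2.imwrite('pics/t8c.png',cv2.resize(im[140:280,190:390],None,fx=4,fy=4,interpolation=cv2.INTER_CUBIC))
E
```

```text
t 9.58 pos [ 670.1 -104.8  244.9] rot [-3.141 -0.     1.668] F [-0.4  0.8  0.4] gap 88.1 q1,6 [-0.33 -0.43]
slide [-0.15  0.25 14.89] rot [-0.   -0.   -0.01] rows 4.0 1.0
```

View pics/w8.png

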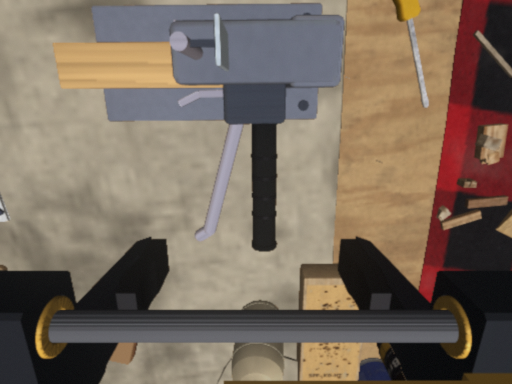

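View pics/t8c.png

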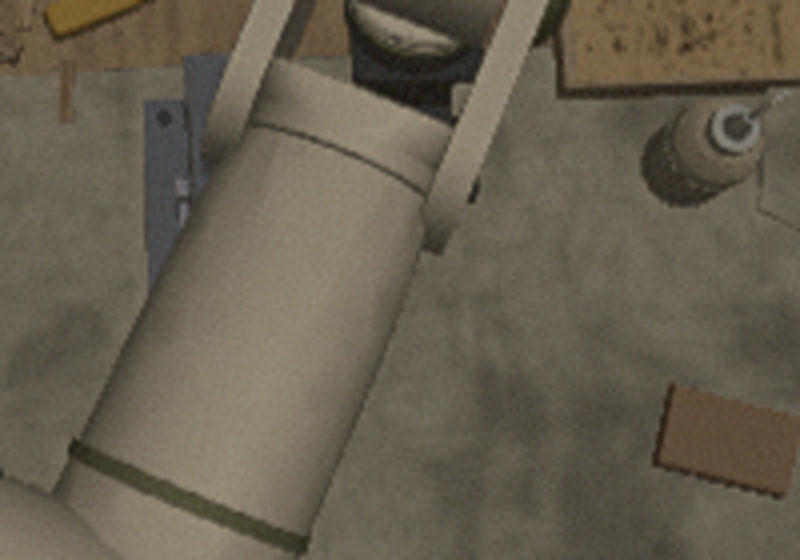

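The wrist view shows the grip from (264,125) to (263,248), the trigger bar tip at (205,235), and the strip still in the gauge at (55–172, 65).

```bash
python3 - <<'E'
from h import *
w=load('w8.npz')
A=ray(w,264,130,115);B=ray(w,263.5,249,115);print('grip base',A,'end',B,'yaw',np.arctan2(A[1]-B[1],A[0]-B[0])-np.pi/2)
T=ray(w,206,235,115);print('trig tip',T)
G=(619,-4.2,.107)
print('pred end',g2w((50,-170,115),G))
print('plate corners pix pred',proj(w,[g2w(q,G) for q in [(-130,60,12),(-130,-60,12),(115,-60,12),(115,60,12)]]))
E
```

```text
grip base [673.33560591 -57.02402618 115.        ] end [ 685.05210635 -170.19337608  115.        ] yaw 0.10316314542176919
trig tip [ 628.93173299 -160.67287241  115.        ]
pred end [ 686.86935829 -167.88796598  115.        ]
plate corners pix pred [[ 90.75198443   5.36089137]
 [108.21374935 122.04700778]
 [318.40293172 119.84258552]
 [324.58100993   2.60128657]]
```

```bash
python3 - <<'E'
from h import *
go(667.3,-107.7,135,.105+np.pi/2)
E
```

```text
t 9.68 pos [ 670.1 -104.8  245. ] rot [-3.142 -0.     1.668] F [ 0.3 -0.3  0. ] gap 88.3 q1,6 [-0.33 -0.43]
slide [-0.26 -0.3  11.  ] rot [-0.    -0.    -0.007] rows 3.0 1.0
```

Request:
jog_arm(slide=[[-0.3, -0.3, 3.5], [-0.3, -0.3, 7], [-0.3, -0.3, 10], [-0.3, -0.3, 11], [-0.3, -0.3, 11], [-0.3, -0.3, 11]], rotation=[[0, 0, -0.007], [0, 0, -0.007], [0, 0, -0.007], [0, 0, -0.007], [0, 0, -0.007], [0, 0, -0.007]], claw=[-1, -1, -1, -1, -1, -1])

```text
time_s: 10.18
position: [668.0, -108.3, 136.3]
tcp_rot: [3.14, 0.001, 1.676]
wrist_force: [0.5, -0.1, 0.7]
finger_gap: 87.9
```

```bash
python3 - <<'E'
from h import *
go(667.3,-107.7,96,.105+np.pi/2)
pic('wrist','w9.png')
E
```

```text
t 10.18 pos [ 668.  -108.3  136.3] rot [3.140e+00 1.000e-03 1.676e+00] F [ 0.5 -0.1  0.7] gap 87.9 q1,6 [-0.34 -0.44]
slide [ 0.07 -0.07  4.03] rot [0.001 0.001 0.001] rows 1.0 1.0
```

View pics/w9.png

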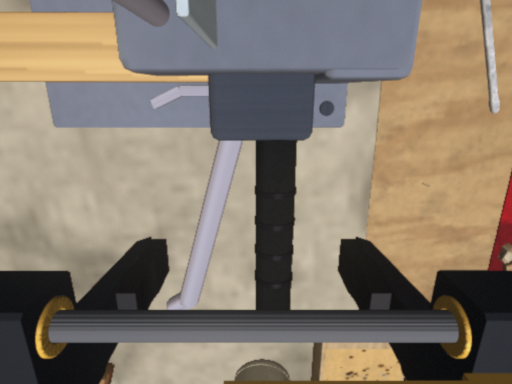

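The left jaw clears the trigger by about 11 mm and the right jaw clears the grip by about 22 mm. I'll descend, then squeeze.

Request:
jog_arm(slide=[[0.05, 0, 2], [0.05, 0, 3.5], [0.05, 0.15, 4], [0.05, 0.35, 4], [0.05, 0.35, 4], [0.05, 0.35, 4]], rotation=[[0, 0, 0], [0, 0, 0], [0, 0, 0], [0, 0, 0], [0, 0, 0], [0, 0, 0]], claw=[-1, -1, -1, -1, -1, -1])

```text
time_s: 10.73
position: [671.7, -107.4, 96.8]
tcp_rot: [3.139, 0.001, 1.677]
wrist_force: [0.4, 0.6, -0.2]
finger_gap: 87.9
```

```bash
python3 - <<'E'
from h import *
go(671.8,-107.2,96,.105+np.pi/2)
pic('wrist','w10.png');pic('scene','s10.png')
im=cv2.imread('pics/s10.png'); cv2.imwrite('pics/s10c.png',cv2.resize(im[130:260,180:340],None,fx=4.5,fy=4.5,interpolation=cv2.INTER_CUBIC))
E
```

```text
t 10.73 pos [ 671.7 -107.4   96.8] rot [3.139e+00 1.000e-03 1.677e+00] F [ 0.4  0.6 -0.2] gap 87.9 q1,6 [-0.33 -0.44]
slide [0.02 0.01 0.08] rot [0.003 0.001 0.001] rows 1.0 1.0
```

View pics/w10.png

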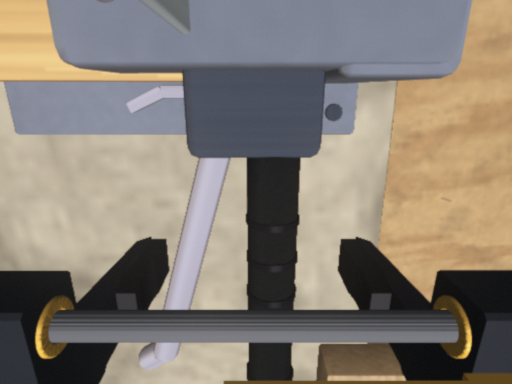

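View pics/s10c.png

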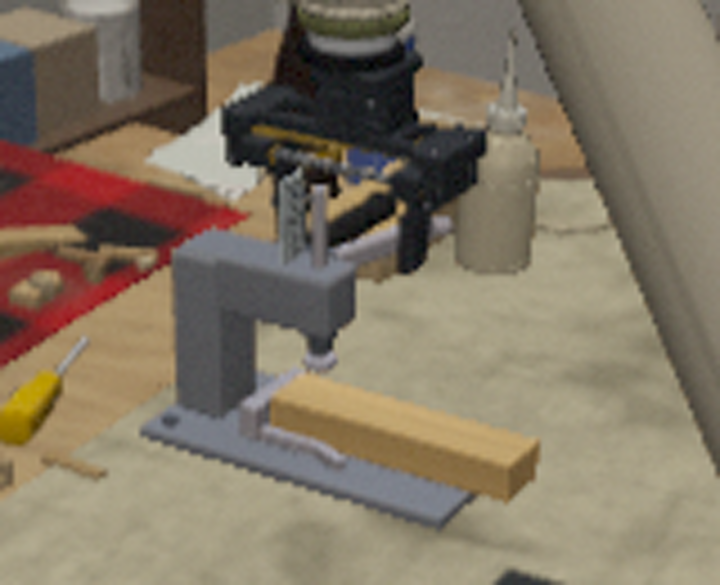

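The fingers straddle the grip and trigger, the strip is home, and the foot is raised. Squeezing now.

Request:
jog_arm(slide=[[0, 0, 0], [0, 0, 0], [0, 0, 0], [0, 0, 0], [0, 0, 0], [0, 0, 0], [0, 0, 0], [0, 0, 0]], rotation=[[0, 0, 0], [0, 0, 0], [0, 0, 0], [0, 0, 0], [0, 0, 0], [0, 0, 0], [0, 0, 0], [0, 0, 0]], claw=[1, 1, 1, 1, 1, 1, 1, 1])

```text
time_s: 11.5
position: [671.6, -107.9, 94.9]
tcp_rot: [3.139, 0.001, 1.677]
wrist_force: [17.1, -1.9, -10.6]
finger_gap: 37.3
```

```bash
python3 - <<'E'
from h import *
go(671.7,-107.4,96.8,.105+np.pi/2)
pic('wrist','w11.png');pic('scene','s11.png')
im=cv2.imread('pics/s11.png'); cv2.imwrite('pics/s11c.png',cv2.resize(im[130:260,180:340],None,fx=4.5,fy=4.5,interpolation=cv2.INTER_CUBIC))
E
```

```text
t 11.5 pos [ 671.6 -107.9   94.9] rot [3.139e+00 1.000e-03 1.677e+00] F [ 17.1  -1.9 -10.6] gap 37.3 q1,6 [-0.33 -0.44]
slide [ 0.05  0.01 -0.19] rot [0.002 0.001 0.001] rows 1.0 1.0
```

View pics/w11.png

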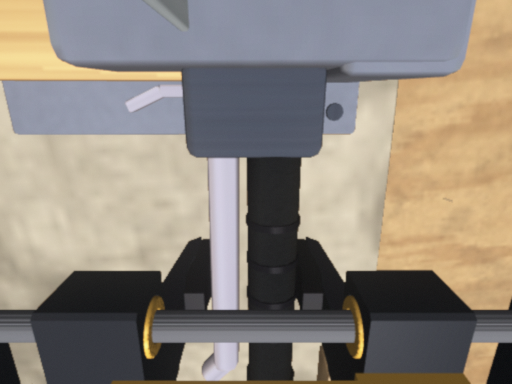

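View pics/s11c.png

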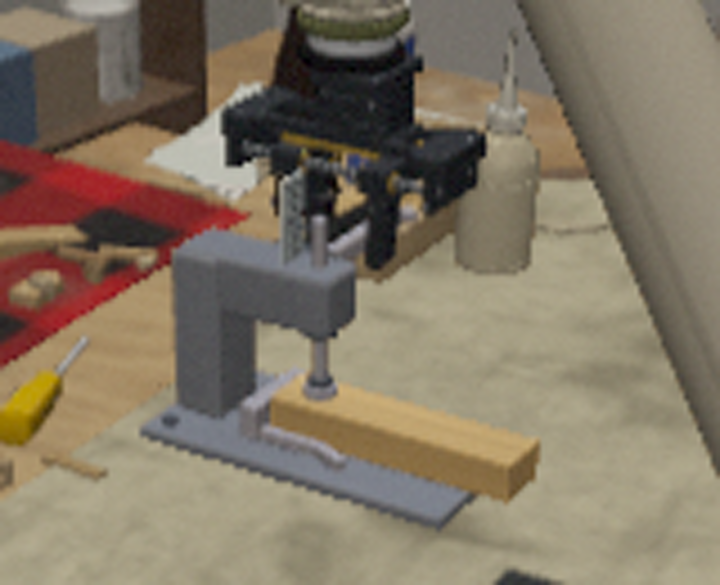

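The trigger is parallel to the grip (gap 37.3 mm, fully squeezed nominal 37) and the foot is down on the strip. I'll hold for a second.

Request:
jog_arm(slide=[[0, 0, 0], [0, 0, 0], [0, 0, 0], [0, 0, 0], [0, 0, 0], [0, 0, 0], [0, 0, 0], [0, 0, 0], [0, 0, 0], [0, 0, 0], [0, 0, 0], [0, 0, 0]], rotation=[[0, 0, 0], [0, 0, 0], [0, 0, 0], [0, 0, 0], [0, 0, 0], [0, 0, 0], [0, 0, 0], [0, 0, 0], [0, 0, 0], [0, 0, 0], [0, 0, 0], [0, 0, 0]], claw=[1, 1, 1, 1, 1, 1, 1, 1, 1, 1, 1, 1])

```text
time_s: 12.6
position: [672.3, -107.8, 94.9]
tcp_rot: [3.138, 0.002, 1.677]
wrist_force: [8.6, -4.1, -4.5]
finger_gap: 35.8
```

Request:
jog_arm(slide=[[0, 0, 0], [0, 0, 0], [0, 0, 0], [0, 0, 0], [0, 0, 0], [0, 0, 0], [0, 0, 0], [0, 0, 0]], rotation=[[0, 0, 0], [0, 0, 0], [0, 0, 0], [0, 0, 0], [0, 0, 0], [0, 0, 0], [0, 0, 0], [0, 0, 0]], claw=[-1, -1, -1, -1, -1, -1, -1, -1])

```text
time_s: 13.27
position: [671.1, -107.4, 95.2]
tcp_rot: [3.141, 0.0, 1.677]
wrist_force: [-0.6, -0.2, 0.0]
finger_gap: 86.4
```

```bash
python3 - <<'E'
from h import *
go(667.7,-107.4,245,.105+np.pi/2)
pic('wrist','w12.png')
E
```

```text
t 13.27 pos [ 671.1 -107.4   95.2] rot [3.141 0.    1.677] F [-0.6 -0.2  0. ] gap 86.4 q1,6 [-0.33 -0.44]
slide [  0.03  -0.33 -14.98] rot [0.001 0.    0.001] rows 4.0 1.0
```

View pics/w12.png

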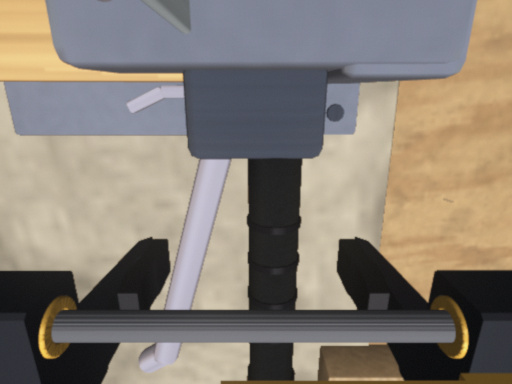

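The trigger has sprung open and the fingers are clear of it. Retreating upward and back.

Request:
jog_arm(slide=[[0, -0.2, 0], [0, -0.3, -3], [0, -0.3, -7], [0, -0.3, -11], [0, -0.3, -15], [0, -0.3, -18], [-2, -3, -18], [-4, -7, -18], [-5, -11, -18], [-5, -15, -18], [-5, -19, -18], [-5, -19, -18]], rotation=[[0, 0, 0], [0, 0, 0], [0, 0, 0], [0, 0, 0], [0, 0, 0], [0, 0, 0], [0, 0, 0], [0, 0, 0], [0, 0, 0], [0, 0, 0], [0, 0, 0], [0, 0, 0]], claw=[-1, -1, -1, -1, -1, -1, -1, -1, -1, -1, -1, -1])

```text
time_s: 14.32
position: [481.3, -176.6, 275.0]
tcp_rot: [-3.138, -0.001, 1.674]
wrist_force: [0.5, -0.5, 0.4]
finger_gap: 88.0
```

Request:
jog_arm(slide=[[-3, -3, 0], [-6, -6, 0], [-9, -8, 0], [-12, -9, 0], [-15, -10, 0], [-18, -11, 0], [-18, -11, 0], [-18, -11, 0], [-18, -11, 0], [-18, -11, 0]], rotation=[[0, 0, 0], [0, 0, 0], [0, 0, 0], [0, 0, 0], [0, 0, 0], [0, 0, 0], [0, 0, 0], [0, 0, 0], [0, 0, 0], [0, 0, 0]], claw=[-1, -1, -1, -1, -1, -1, -1, -1, -1, -1])

```text
time_s: 15.15
position: [397.2, -366.7, 275.3]
tcp_rot: [3.141, 0.0, 1.678]
wrist_force: [-0.3, 0.8, 0.0]
finger_gap: 88.1
```

```bash
python3 - <<'E'
from h import *
pic('top','t13.png');pic('scene','s13.png')
im=cv2.imread('pics/s13.png'); cv2.imwrite('pics/s13c.png',cv2.resize(im[130:260,140:360],None,fx=3.5,fy=3.5,interpolation=cv2.INTER_CUBIC))
im=cv2.imread('pics/t13.png'); cv2.imwrite('pics/t13c.png',cv2.resize(im[130:280,150:410],None,fx=3,fy=3,interpolation=cv2.INTER_CUBIC))
o=r.observe();print(o['time_s'],o['position'],o['wrist_force'],np.abs(o['joint_vel']).max())
E
```

```text
15.25 [ 397.25377877 -366.70032203  275.35408337] [-0.38222888 -0.48527769  0.9909818 ] 0.004195112064592667
```

View pics/s13c.png

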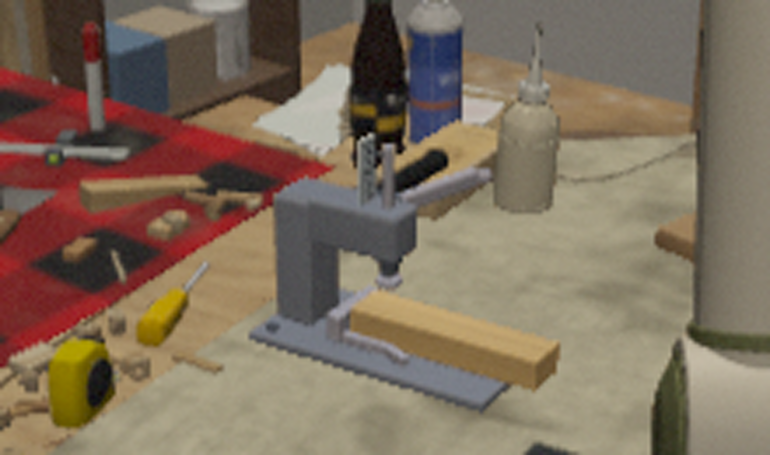

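View pics/t13c.png

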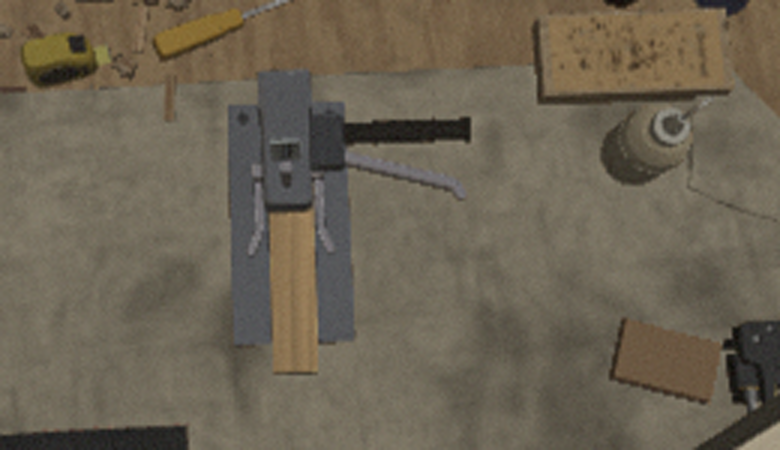

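```bash
python3 - <<'E'
from h import *
d=load('t13.npz');a=np.array([np.cos(.106),np.sin(.106)])
f=lambda X,Y:(150+(X+.5)/3-.5,130+(Y+.5)/3-.5)
p=np.mean([ray(d,*f(252,343),12)[:2]@a,ray(d,*f(335,340),12)[:2]@a]); e=ray(d,*f(295,373),42)[:2]@a
print('overhang',p-e)
i0=cv2.imread('pics/top0.png').astype(int);i1=cv2.imread('pics/t13.png').astype(int);D=np.abs(i0-i1).max(2)
for n,(u0,u1,v0,v1) in dict(tape=(150,190,135,162),bottle=(345,395,155,200),block=(350,390,232,270),trigger=(262,312,165,205)).items(): print(n,D[v0:v1,u0:u1].mean().round(1),(D[v0:v1,u0:u1]>40).sum())
E
```

```text
overhang 32.751491886055305
tape 4.2 0
bottle 5.0 1
block 3.9 0
trigger 4.0 0
```

```bash
python3 - <<'E'
from h import *
a=cv2.imread('pics/s10.png').astype(int);b=cv2.imread('pics/s13.png').astype(int);D=np.abs(a-b).max(2)[205:248,225:305]
print(D.mean(),(D>40).sum())
im=cv2.imread('pics/s13.png');cv2.imwrite('pics/s13d.png',cv2.resize(im[200:245,225:285],None,fx=12,fy=12,interpolation=cv2.INTER_CUBIC))
E
```

```text
4.406686046511628 0
```

View pics/s13d.png

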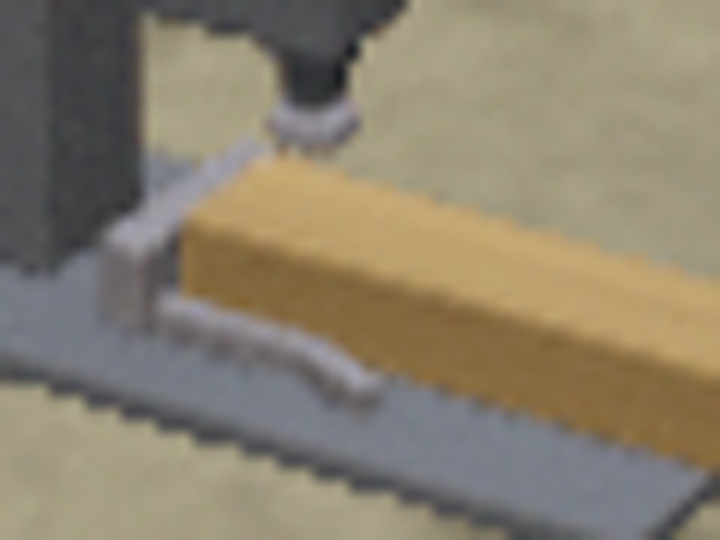

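```bash
python3 - <<'E'
from h import *
d=load('s13.npz');G=(618.8,-4.2,.106)
f=lambda P:((np.array(proj(d,[g2w(P,G)]))[0]-[225,200]+.5)*12-.5).round(0)
print('stop corner top',f((30,35,38)),'bottom',f((30,35,12)))
for x in (30,27,24): print(x,f((x,22,42)),f((x,22,22)),'rear',f((x-190,22,42)))
print('plate front-left', f((-130,60,12)),'back-left',f((115,60,12)))
E
```

```text
stop corner top [147. 243.] bottom [149. 332.]
30 [175. 210.] [175. 278.] rear [819. 398.]
27 [184. 213.] [185. 281.] rear [830. 401.]
24 [194. 216.] [195. 284.] rear [841. 404.]
plate front-left [634. 537.] back-left [-171.  289.]
```

The strip corner sits about 28 zoomed px from the stop corner. That matches the predicted 28 px for home, against 37 px if it were 3 mm short. Handing in.

```bash
python3 -c "
from plant import r
print(r.close_job())"
```

```text
the job is handed in; nothing more can be done
None
```

The strip is flat on the base plate, between the guides and up against the back stop. The trigger was squeezed fully, held for just over a second and released. I handed the job in at about 15 s of the 61 s allowed.

- **Strip home:** I pushed it in until the stop pushed back with about 11 N, then eased off and let go. After release the wrist camera put the overhang past the plate edge at 30.5 mm (nominal 30 mm). In the final scene picture, the strip's corner position beside the stop matched the home position.
- **Squeeze:** The finger gap closed to 37.3 mm, then 35.8 mm (nominal 37 mm). The trigger was parallel to the grip and the foot was down on the strip. After I let go, the trigger and foot returned to open.
- **End state:** The arm is clear, with wrist force near zero. The strip did not shift between before the squeeze and the end. The sanding block, glue bottle, tape measure and trigger look the same in the before and after top pictures.

**One disagreement:** the coarser top camera gave the overhang as 32.8 mm, against 30.5 mm from the wrist camera. I put that down to its roughly 3 mm pixel size, since the stop contact and the scene picture agree with the wrist value.

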